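# Bring the glide feet to the tote's picking corner

## Task

Tip all four black glide feet out of the aluminium scoop pan into the empty green tote, and stand the empty pan back upright on the bench and let go of it. Then pick the tote up clear of the bench and tilt it distinctly (about 35 degrees) so that all the feet slide together into its cut-off corner, and finish still holding it tilted and still in the gripper, resting on nothing else, with the other things on the bench left where they are.

Things in the scene. Friction and masses are not known exactly. Their poses are not given: they have to be found in the camera images.
- pan: Scoop pan: bare aluminium, 0.22 kg, open top, one end open (mouth, 76 mm wide, no lip). 140 (x) by 110 mm (y), 4 mm walls and floor, rear 45 mm high, sides 35 mm high at the mouth. Origin: centre of the underside; +x from the mouth (x=-70) to the rear wall (x=+70), z up. An upright grip plate stands on the rear wall (see pan_grip). Starts upright on the bench, mouth roughly towards the robot.
- pan_grip (a point): Top centre of the pan's upright grip plate, at x=+68, y=0, z=87 mm in the pan's frame, axes as the pan's. The plate is 10 mm thick (x), 44 mm wide (y) and rises from the rear wall's top at z=45 to z=87 mm.
- pan_mouth (a point): Middle of the pan's floor edge at its open mouth, at x = -70 mm, y = 0, z = 4 mm in the pan's frame; axes as the pan's.
- tote: Parts tote: green plastic, 0.32 kg, open top, 160 (x) by 220 (y) by 60 mm high, 4 mm walls and floor, one corner (-x, +y) cut off at 45 degrees, 30 mm off each side. Origin: centre of the underside, z up. An upright lug stands on the long +x wall (see tote_lug). Starts empty, upright on the bench, lug on the side away from the robot.
- tote_lug (a point): Top centre of the tote's upright lug, at x=+78, y=0, z=95 mm in the tote's frame, axes as the tote's. The lug is 10 mm thick (x), 60 mm wide (y) and rises from the rim at z=60 to z=95 mm.
- tote_corner (a point): On the tote's inner floor at the middle of the cut-off corner's wall, at x = -62 mm, y = +92 mm, z = 4 mm in the tote's frame; axes as the tote's.
- tote_low (a point): On the underside of the tote at the outside of the cut-off corner, at x = -65 mm, y = +95 mm, z = 0 in the tote's frame; axes as the tote's.
- foot1: Glide foot 1 of 4, all alike: a black plastic button, base 24 mm across, tapering to 18 mm at the top, 16 mm high, about 15 g. Origin: on its axis at mid-height; z along the axis. Slippery: it slides on any surface tilted by more than about 9 to 13 degrees. Starts upright on the pan's floor, in its rear half.
- foot2: Glide foot 2 of 4, all alike: a black plastic button, base 24 mm across, tapering to 18 mm at the top, 16 mm high, about 15 g. Origin: on its axis at mid-height; z along the axis. Slippery: it slides on any surface tilted by more than about 9 to 13 degrees. Starts upright on the pan's floor, in its rear half.
- foot3: Glide foot 3 of 4, all alike: a black plastic button, base 24 mm across, tapering to 18 mm at the top, 16 mm high, about 15 g. Origin: on its axis at mid-height; z along the axis. Slippery: it slides on any surface tilted by more than about 9 to 13 degrees. Starts upright on the pan's floor, in its rear half.
- foot4: Glide foot 4 of 4, all alike: a black plastic button, base 24 mm across, tapering to 18 mm at the top, 16 mm high, about 15 g. Origin: on its axis at mid-height; z along the axis. Slippery: it slides on any surface tilted by more than about 9 to 13 degrees. Starts upright on the pan's floor, in its rear half.
- tape: A roll of paper tape lying flat, 90 mm across, 24 mm high; a bystander, to be left alone. Origin: centre of its underside.
- caliper: A steel caliper lying flat, 200 mm long, 14 mm high; a bystander, to be left alone. Origin: centre of its underside.
- driver: A screwdriver lying on the bench; a bystander, to be left alone. Origin: centre of its underside.
- spray: A bottle, 56 mm across, 130 mm tall; a bystander, to be left alone. Origin: centre of its underside.
- cup: A grey plastic cup, 76 mm across, 85 mm tall; a bystander, to be left alone. Origin: centre of its underside.
Not all that is in view belongs to the job. Several things look just like the pan: the one meant starts nearest to the robot's base.

How it is judged:
On the way, in this order (a step that is already met when the one before it is completed fails the run):
1. all four feet lie inside the tote, which still stands level on the bench (x of foot1 in the frame of tote between -0.078 and 0.078 m and y of foot1 in the frame of tote between -0.108 and 0.108 m and z of foot1 in the frame of tote between 0 and 0.06 m and x of foot2 in the frame of tote between -0.078 and 0.078 m and y of foot2 in the frame of tote between -0.108 and 0.108 m and z of foot2 in the frame of tote between 0 and 0.06 m and x of foot3 in the frame of tote between -0.078 and 0.078 m and y of foot3 in the frame of tote between -0.108 and 0.108 m and z of foot3 in the frame of tote between 0 and 0.06 m and x of foot4 in the frame of tote between -0.078 and 0.078 m and y of foot4 in the frame of tote between -0.108 and 0.108 m and z of foot4 in the frame of tote between 0 and 0.06 m and angle between tote's own z axis and vertical below 0.15 rad), for 0.2 s.
2. the pan stands upright on the bench again, released (angle between pan's own z axis and vertical below 0.1 rad and height (world z) of pan between -0.01 and 0.01 m and linear speed of pan below 0.03 m/s and contact force between the fingers and pan below 0.2 N), for 0.2 s.
At the end, for the whole second after the job is handed in: The fingers hold the tote (over 2 N), cut-off corner over 10 mm above the bench, tilted 20 to 50 degrees, steady, on no other thing; all four feet still in it, centres within 95 mm of the cut-off corner; the pan upright (within 6 degrees) on the bench, untouched by the fingers (all of step 2 and distance between each of foot1, foot2, foot3, foot4 and tote_corner below 0.095 m and z of foot1 in the frame of tote between 0 and 0.06 m and linear speed of each of foot1, foot2, foot3, foot4, tote below 0.05 m/s and z of foot2 in the frame of tote between 0 and 0.06 m and z of foot3 in the frame of tote between 0 and 0.06 m and z of foot4 in the frame of tote between 0 and 0.06 m and angle between tote's own z axis and vertical between 0.35 and 0.87 rad and angular speed of tote below 0.15 rad/s and height (world z) of tote_low above 0.01 m and contact force between the fingers and tote above 2 N and contact force between tote and pan below 0.3 N and contact force between tote and tape below 0.3 N and contact force between tote and caliper below 0.3 N and contact force between tote and driver below 0.3 N and contact force between tote and spray below 0.3 N and contact force between tote and cup below 0.3 N); the arm keeps its last pose, push and grip.
It fails at once if a bystander is pushed more than 30 mm (distance of any of tape, caliper, driver, spray, cup from where it was at the start of the episode above 0.03 m).
It also fails if it takes over 67 s, if anything falls off the work surface, if the arm or the gripper's body presses on something with over 40 N, if the wrist force passes 120 N, or if a joint passes its speed limit or range.

## Robot

A 7-joint arm with a two-finger parallel gripper is mounted at the origin on the work surface. World frame = base frame: x ahead of the robot, y to its left, z up, the work surface at z = 0. Lengths are in m, angles in rad, forces in N, time in s.
With the tool pointing down it reaches from about 0.425 to 0.825 m from the base axis. Payload 3.6 kg.
Tool frame: the origin (TCP) lies at the centre of the arm's flange, where the gripper is bolted on; the fingertips stand 173 mm ahead of it and the grasp point (between the pads) lies 155 mm ahead of it (env.grasp_offset is the distance from the TCP to the grasp point, in m); z points along the fingers, y is the line along which they close (so a half turn about z gives the same grasp; the last joint's range is limited). The gripper opens to 85 mm and grips with 20 to 120 N. Pads are 22 mm wide; open, the fingers measure 114 mm over their backs; the gripper's body (76 mm by 85 mm) begins 54 mm behind the grasp point. The pads swing forward as they close: fully open they stand 13 mm farther back than shut.
Start: joints at [-1.256, 0.615, -0.013, 1.423, 0.008, 1.103, -0.04], TCP at [0.218, 0.612, 0.405] pointing down, gripper open.
Joint ranges: [-3.12, 3.12], [-0.3, 2.06], [-1.34, 1.32], [0.26, 2.42], [-1.36, 4.5], [0.01, 1.98], [-2.84, 2.84]. Speed limits (rad/s): [2.79, 2.79, 3.14, 3.14, 3.14, 3.14, 3.14].

## Interface

Orientations are given as a unit quaternion [x, y, z, w].
In Python, from plant import env gives the robot as it stands. The module is installed in compiled form; this text tells all that it offers. Calls block until the motion is done:
- env.move_to(position, orientation): joint-space move of the TCP to a pose.
- env.line_to(position, orientation=None, v=0.15): straight line of the TCP; orientation=None keeps the orientation; v is the mean speed in m/s.
- env.move_joints(angles): joint-space move.
- env.set_gripper(opening, grip_force=None): opening from 0.0 (shut) to 1.0 (fully open); grip_force is the grip in N (None keeps the last); returns when the fingers have stopped.
- env.sleep(seconds).
- env.ik(position, orientation): joint angles nearest the present ones, or None.
- env.observe(): the state.
- env.camera(name): name is "scene" or "top" or "wrist"; returns a dict with "img" (420x560x3 uint8, red, green, blue), "fx", "fy", "cx", "cy" (pixels), "xyz" and "attitude" of the camera in the world; the wrist camera has in their place "tool_from_camera" (4x4, takes a point from camera to tool coordinates, whose origin is the TCP and whose axes are the flange's). Camera axes: x right, y up, looking along -z (the intrinsics and any distortion apply to the point x, -y, -z); pixel columns grow to the right and rows downward; lengths in m; the calibration is good to about 2 mm. A picture is of the moment at which its call begins: read the wrist's pose just before it. There is no depth.
A pose or a line that the arm cannot do raises env.MotionError and nothing moves.
- env.finish_job(): hands the job in; it is judged then, once.
The state is a dict: "clock": time; "joint_pos": joint angles; "dq": joint speeds; "joint_torque": joint torques, N m; "tcp_pos": TCP position; "tool_rot": TCP orientation; "contact_force": force on the tool from outside, world axes, zero at the start; "ft_torque": the same for the moment, N m; "gripper_width": opening from 0.0 (shut) to 1.0 (fully open); "grasp_force": force on a finger pad.
Only numpy, scipy, OpenCV 4.12 (cv2) and the standard library are available. Lean on these libraries where they do the work, as an engineer would, in place of code of your own. Each camera call takes 0.05 s, during which the arm holds its last target. There are 200 camera calls.

## Working session

There is one attempt and no reset: what is moved stays moved. The work goes in short steps, each a Python script; the robot and the scene stay as the last script left them, time stands still between calls to the robot, and variables do not carry over. Pictures are saved under pics/ and viewed, at most 10 in all, crops included, and the job is handed in when it is done.

```bash
mkdir -p pics
python3 - <<'E'
from plant import env
import cv2,numpy as np
for n in("top","scene"):
    c=env.camera(n); cv2.imwrite(f"pics/{n}0.png",c["img"][...,::-1])
    print(n,{k:(np.array(v).round(4).tolist() if not isinstance(v,str) else v) for k,v in c.items() if k!="img"})
o=env.observe(); print({k:np.round(v,3).tolist() for k,v in o.items()}); print(env.grasp_offset)
E
```

```text
top {'fx': 391.9569, 'fy': 391.9569, 'cx': 276.3008, 'cy': 209.4137, 'xyz': [0.4448, -0.1336, 1.0719], 'attitude': [0.0487, -0.0412, -0.7049, 0.7064]}
scene {'fx': 469.2367, 'fy': 469.2367, 'cx': 275.5405, 'cy': 210.9491, 'xyz': [1.0091, 0.6382, 0.9743], 'attitude': [0.0922, 0.3658, 0.8992, 0.2216]}
{'clock': 0.1, 'joint_pos': [-1.255, 0.616, -0.013, 1.425, 0.008, 1.103, -0.04], 'dq': [-0.001, -0.002, -0.001, -0.005, -0.001, 0.0, 0.002], 'joint_torque': [0.002, -47.038, 0.26, -17.157, 0.01, 0.006, 0.0], 'tcp_pos': [0.218, 0.612, 0.404], 'tool_rot': [0.17, 0.985, -0.001, -0.0], 'contact_force': [0.731, -0.374, -0.622], 'ft_torque': [0.033, -0.049, 0.041], 'grasp_force': 0.0, 'gripper_width': 0.996}
0.1547
```

View pics/top0.png

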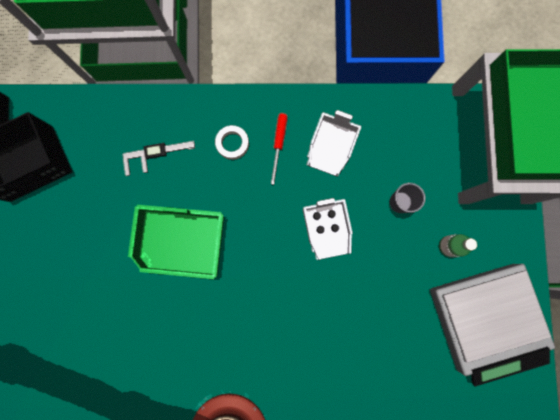

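View pics/scene0.png

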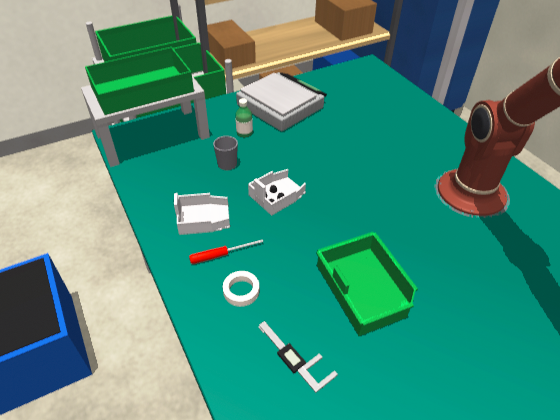

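Two pan look-alikes appear in the top view: A at (330,228), holding four black feet, and B at (334,143), empty and farther away. The scale at (495,320) is a different object. The base is at about (230,415), so A is nearest and is my choice. The tote is at (178,242), with its cut corner at (138,262). The other green trays, at (535,120) and upper left, are off the bench. Next is one close crop plus contours.

```bash
cat > h.py <<'E'
from plant import env
import cv2,numpy as np
from scipy.spatial.transform import Rotation as R
def ray(c,uv,T=None):
    uv=np.atleast_2d(uv).astype(float)
    d=np.c_[(uv[:,0]-c["cx"])/c["fx"],-(uv[:,1]-c["cy"])/c["fy"],-np.ones(len(uv))]
    if T is None: return np.array(c["xyz"]),R.from_quat(c["attitude"]).apply(d)
    return T[:3,3],d@T[:3,:3].T
def onz(c,uv,z,T=None):
    p,d=ray(c,uv,T); return p+d*((z-p[2])/d[:,2])[:,None]
def wristT(c,o):
    T=np.eye(4);T[:3,:3]=R.from_quat(o["tool_rot"]).as_matrix();T[:3,3]=o["tcp_pos"]
    return T@np.array(c["tool_from_camera"])
E
python3 - <<'E'
from h import *
im=cv2.imread("pics/top0.png")
b=cv2.resize(im[190:290,120:240],None,fx=4,fy=4,interpolation=cv2.INTER_CUBIC)
a=cv2.resize(im[190:290,290:370],None,fx=4,fy=4,interpolation=cv2.INTER_CUBIC)
cv2.imwrite("pics/crop.png",np.hstack([b,a]))
c=env.camera("top"); hsv=cv2.cvtColor(c["img"],cv2.COLOR_RGB2HSV)
H,S,V=cv2.split(hsv)
def big(m,name,box):
    x0,y0,x1,y1=box; mm=np.zeros_like(m); mm[y0:y1,x0:x1]=m[y0:y1,x0:x1]
    k=max(cv2.findContours(mm,cv2.RETR_EXTERNAL,cv2.CHAIN_APPROX_NONE)[0],key=cv2.contourArea)
    hu=cv2.convexHull(k); print(name,cv2.contourArea(k),cv2.approxPolyDP(hu,3,True)[:,0].tolist())
    return hu
print("bench hsv",hsv[300,250],"tote floor",hsv[240,180])
t=big(((H<68)&(S>150)&(V>70)&(H>45)).astype(np.uint8),"tote",(120,190,240,290))
p=big(((S<60)&(V>60)).astype(np.uint8),"pan",(290,190,370,270))
mm=((V<70)).astype(np.uint8); mm[:200]=0;mm[245:]=0;mm[:,:305]=0;mm[:,355:]=0
n,l,s,cen=cv2.connectedComponentsWithStats(mm)
for i in range(1,n): 
    if s[i,4]>15: print("foot",s[i,4],cen[i].round(1),onz(c,cen[i],.018).round(3))
def w(l,uv,z): print(l,z,onz(c,uv,z).round(3).tolist())
for nm,x,y in (("tape",231,142),("spray",470,245),("cup",408,197),("driver tip",273,183),("driver",282,115),("cal",125,175),("cal2",194,145)): w(nm,(x,y),0.01)
E
```

```text
bench hsv [ 84 255 112] tote floor [ 68 181 202]
tote 16.0 [[208, 216], [198, 218], [195, 214]]
pan 2229.0 [[343, 199], [351, 229], [350, 252], [316, 258], [303, 208], [321, 200]]
foot 28 [331.  213.6] [[ 0.568 -0.27   0.018]]
foot 29 [316.3 215.6] [[ 0.563 -0.23   0.018]]
foot 31 [334.4 227.5] [[ 0.531 -0.279  0.018]]
foot 29 [319.7 229.4] [[ 0.526 -0.239  0.018]]
tape 0.01 [[0.77, 0.005, 0.01]]
spray 0.01 [[0.485, -0.643, 0.01]]
cup 0.01 [[0.615, -0.482, 0.01]]
driver tip 0.01 [[0.654, -0.113, 0.01]]
driver 0.01 [[0.849, -0.138, 0.01]]
cal 0.01 [[0.676, 0.298, 0.01]]
cal2 0.01 [[0.762, 0.108, 0.01]]
```

View pics/crop.png

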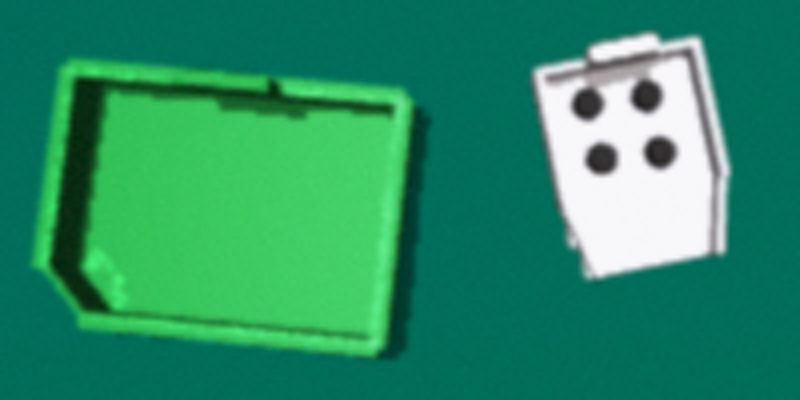

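Pan A in the crop holds the four feet, its grip plate is at the top (crop 625,47) and its mouth edge runs from (590,278) to (720,252). The tote's cut corner is at the lower left and its lug is at the top (crop about 265,85). I'll compute the poses and then take close wrist views of the plate and the lug.

```bash
cat >> h.py <<'E'
def fit(loc,wor):
    """2-D rigid fit: local xy -> world xy; returns x,y,yaw and residuals"""
    l=np.array(loc,float)[:,:2];w=np.array(wor,float)[:,:2]; lm,wm=l.mean(0),w.mean(0)
    a=l-lm;b=w-wm; yaw=np.arctan2((a[:,0]*b[:,1]-a[:,1]*b[:,0]).sum(),(a*b).sum())
    M=np.array([[np.cos(yaw),-np.sin(yaw)],[np.sin(yaw),np.cos(yaw)]]); t=wm-M@lm
    return t,yaw,np.linalg.norm(l@M.T+t-w,axis=1)
def down(yaw,half=0):  # tool down, tool y along object x
    return R.from_euler("z",yaw)*R.from_matrix(np.array([[0,1,0],[1,0,0],[0,0,-1.]]))*R.from_euler("z",np.pi*half)
E
python3 - <<'E'
from h import *
c=env.camera("top")
q=lambda x,y,z:onz(c,[[x,y]],z)[0]
g=lambda x,y,z:q(120+x/4,190+y/4,z)
p=lambda x,y,z:q(290+(x-480)/4,190+y/4,z)
loc=[(.068,0),(-.07,.038),(-.07,-.038)]; wor=[p(627,46,.087),p(592,278,.004),p(719,254,.004)]
t,y,r=fit(loc,wor); print("pan",t.round(4),y.round(3),r.round(4))
loc=[(.08,.11),(-.05,.11),(-.08,.08),(.08,-.11),(-.08,-.11)]
wor=[g(66,60,.06),g(37,265,.06),g(80,327,.06),g(412,92,.06),g(382,356,.0)]
t2,y2,r2=fit(loc,wor); print("tote",t2.round(4),y2.round(3),r2.round(4))
for t,y,off in((t,y,.068),(t2,y2,.078)):
    gx=np.r_[t+off*np.array([np.cos(y),np.sin(y)]),.36]
    print(gx.round(4))
    for h in(0,1): 
        j=env.ik(gx,down(y,h).as_quat()); print(h,None if j is None else np.round(j,2))
o=env.observe();w=env.camera("wrist");print(np.round(w["tool_from_camera"],3))
E
```

```text
pan [ 0.5229 -0.2644] 0.193 [0.0016 0.0057 0.0059]
tote [0.4896 0.1394] -0.108 [0.0052 0.0013 0.0061 0.009  0.0067]
[ 0.5896 -0.2514  0.36  ]
0 [-0.01  0.73  0.69  1.52 -0.5   1.07  0.99]
1 [-0.18  0.9   1.13  1.53 -0.84  1.26 -1.88]
[0.5672 0.131  0.36  ]
0 [-0.51  0.58  0.4   1.69 -0.27  0.92 -0.12]
1 [-0.    0.59 -0.42  1.68  0.28  0.94  2.51]
[[-0.001  0.952  0.307  0.078]
 [ 1.     0.001  0.001  0.001]
 [ 0.001  0.307 -0.952  0.031]
 [ 0.     0.     0.     1.   ]]
```

```bash
cat >> h.py <<'E'
PAN=np.array([.5229,-.2644,.19]); TOTE=np.array([.4896,.1394,-.108])
def T(p,r): M=np.eye(4);M[:3,:3]=r.as_matrix();M[:3,3]=p;return M
def G(x,zg,h): return T([x,0,zg+.1547],down(0,h))
def pose(M): return M[:3,3],R.from_matrix(M[:3,:3]).as_quat()
def flat(P,z=0): return T([P[0],P[1],z],R.from_euler("z",P[2]))
def pour(tilt,mx,my,mz,dyaw=0):  # pan pose with its mouth at tote-frame (mx,my,mz), mouth down by tilt deg
    M=T([mx,my,mz],R.from_euler("z",dyaw)*R.from_euler("y",-tilt,degrees=True))
    return flat(TOTE)@M@T([.07,0,-.004],R.identity())
def tilted(ang,dx,px,py,pz,yaw):  # tote pose, lug grip point at p, corner down
    d=np.array([-dx,np.sqrt(1-dx*dx),0]); a=np.cross([0,0,1],d)
    r=R.from_euler("z",yaw)*R.from_rotvec(a*np.radians(ang))
    return T(np.array([px,py,pz])-r.apply([.078,0,.083]),r)
E
python3 - <<'E'
from h import *
env.move_joints([.40,.615,0,1.423,0,1.103,0])
o=env.observe();print(o["tcp_pos"],R.from_quat(o["tool_rot"]).as_matrix().round(2).tolist())
ik=lambda M:(lambda j:None if j is None else np.round(j,2).tolist())(env.ik(*pose(M)))
for h in(0,1):
    g=G(.068,.070,h); print("h",h)
    for z in(0,.15): print("pan",z,ik(flat(PAN,z)@g))
    for t in(-8,20,45): print("pour",t,ik(pour(t,0,0,.085)@g), ik(pour(t,0,0,.085,.4)@g))
    g=G(.078,.083,h)
    for z in(0,.15): print("tote",z,ik(flat(TOTE,z)@g))
    for px,py,yw in((.55,.12,-.108),(.55,0.1,.3),(.6,.1,-.5),(.6,.1,0.)): print("fin",px,py,yw,ik(tilted(35,.62,px,py,.28,yw)@g))
E
```

```text
[ 0.59056092 -0.27207146  0.40481136] [[0.39, 0.92, 0.0], [0.92, -0.39, 0.0], [0.0, 0.0, -1.0]]
h 0
pan 0 [0.44, 0.81, -0.12, 1.62, 0.13, 0.73, 0.45]
pan 0.15 [0.46, 0.63, -0.15, 1.49, 0.11, 1.03, 0.47]
pour -8 [-0.15, 0.79, -0.1, 1.44, 0.03, 1.05, -0.35] [-0.23, 0.81, -0.17, 1.4, 0.13, 1.08, -0.12]
pour 20 [-0.37, 0.5, 0.08, 1.9, 0.24, 0.43, -0.62] [-0.22, 0.51, -0.14, 1.89, 0.21, 0.41, -0.22]
pour 45 [0.28, 0.63, -1.15, 2.28, 1.81, 1.05, -2.19] [0.44, 0.6, -1.14, 2.31, 2.08, 0.7, -2.0]
tote 0 [-0.23, 0.72, -0.06, 1.79, 0.07, 0.64, -0.43]
tote 0.15 [-0.2, 0.53, -0.1, 1.65, 0.06, 0.97, -0.43]
fin 0.55 0.12 -0.108 [-0.74, 0.46, 0.27, 1.81, 0.62, 0.94, -0.99]
fin 0.55 0.1 0.3 [-0.66, 0.35, 0.24, 1.99, 0.8, 0.64, -0.77]
fin 0.6 0.1 -0.5 [-0.65, 0.62, 0.31, 1.52, 0.45, 1.2, -1.08]
fin 0.6 0.1 0.0 [-0.7, 0.5, 0.35, 1.76, 0.59, 0.83, -0.79]
h 1
pan 0 [0.04, 0.88, 0.59, 1.63, -0.62, 0.82, -2.05]
pan 0.15 [0.0, 0.71, 0.67, 1.5, -0.47, 1.1, -2.18]
pour -8 [0.31, 1.06, -1.15, 1.42, 0.85, 1.36, 2.15] [-0.64, 0.89, 0.65, 1.42, -0.52, 1.16, -2.74]
pour 20 [0.37, 0.77, -1.15, 1.88, 1.21, 0.98, 1.7] [-0.67, 0.55, 0.53, 1.9, -0.65, 0.47, -2.56]
pour 45 [0.28, 0.63, -1.15, 2.28, 1.81, 1.05, 0.95] [0.44, 0.6, -1.14, 2.31, 2.08, 0.7, 1.14]
tote 0 [0.35, 1.02, -1.15, 1.77, 1.06, 1.11, 1.85]
tote 0.15 [0.36, 0.78, -1.15, 1.63, 0.74, 1.24, 2.09]
fin 0.55 0.12 -0.108 [0.13, 0.7, -1.15, 1.78, 1.16, 1.56, 1.68]
fin 0.55 0.1 0.3 [-1.25, 0.62, 1.23, 2.01, -0.32, 0.46, -2.81]
fin 0.6 0.1 -0.5 [-0.12, 0.67, -0.6, 1.5, 0.88, 1.5, 1.7]
fin 0.6 0.1 0.0 [0.19, 0.73, -1.15, 1.73, 1.25, 1.5, 1.85]
```

Run:
```python
from h import *
ik=lambda M:(lambda j:None if j is None else np.round(j,2).tolist())(env.ik(*pose(M)))
g=G(.068,.070,0)
for dy in(-.8,-1.2,-1.57,1.57):
    print(dy,[ik(pour(t,0,-.0,.085,dy)@g) for t in(-8,20,40)])
env.move_to(*pose(flat(PAN,.16)@g))
o=env.observe();c=env.camera("wrist");cv2.imwrite("pics/w1.png",c["img"][...,::-1])
W=wristT(c,o); P=flat(PAN)
# predicted pixels of key points
for n,l in(("grip",(.068,0,.087)),("gl",(.068,.022,.087)),("gr",(.068,-.022,.087)),("ml",(-.07,.038,.004)),("mr",(-.07,-.038,.004))):
    q=np.linalg.inv(W)@P@np.r_[l,1]; print(n,(c["cx"]-c["fx"]*q[0]/q[2]).round(1),(c["cy"]+c["fy"]*q[1]/q[2]).round(1))
```

```text
-0.8 [[-0.05, 0.68, 0.04, 1.7, -0.18, 0.86, -0.8], [-0.56, 0.52, 0.37, 1.92, 0.24, 0.6, -1.34], [-1.08, 0.6, 0.79, 2.04, 0.53, 0.54, -1.77]]
-1.2 [[-0.04, 0.6, 0.11, 1.88, -0.3, 0.72, -1.02], [-0.62, 0.53, 0.48, 1.93, 0.17, 0.72, -1.64], [-1.02, 0.65, 0.74, 1.91, 0.37, 0.84, -1.94]]
-1.57 [[-0.07, 0.53, 0.17, 2.07, -0.41, 0.59, -1.25], [-0.67, 0.54, 0.54, 1.94, 0.09, 0.84, -1.92], [-0.94, 0.69, 0.7, 1.8, 0.24, 1.1, -2.12]]
1.57 [[-0.34, 0.72, -0.43, 1.69, 0.47, 0.95, 0.46], [0.1, 0.57, -0.66, 1.89, 0.08, 0.59, 0.95], [0.5, 0.63, -0.89, 2.0, -0.4, 0.49, 1.57]]
grip 274.5 202.8
gl 274.4 176.0
gr 274.6 228.3
ml 137.2 143.3
mr 146.1 215.1
```

View pics/w1.png

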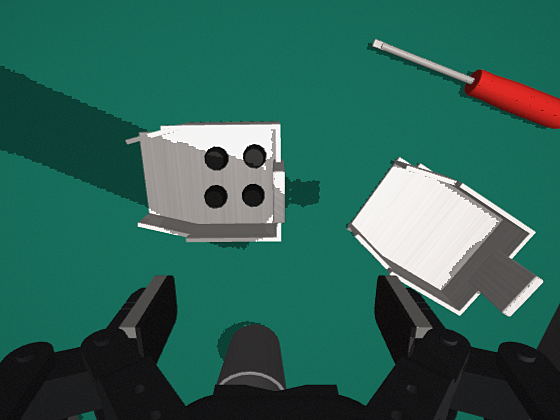

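The wrist view is lined up with pan A: mouth floor edge at (142,137)–(152,213), plate top at about (279.5,196). The empty look-alike is on the right at (440,235). I'll refit the pan pose from these points, then grasp and lift.

Run:
```python
from h import *
o=env.observe();c=env.camera("wrist");W=wristT(c,o)
wor=[onz(c,[[279.5,196]],.087,W)[0],onz(c,[[142,137]],.004,W)[0],onz(c,[[152,213]],.004,W)[0]]
t,y,r=fit([(.068,0),(-.07,.038),(-.07,-.038)],wor); print(t.round(4),y.round(3),r.round(4))
P=np.r_[t,y]
open("h.py","a").write(f"PAN=np.array({P.round(4).tolist()})\n")
g=G(.068,.070,0)
env.move_to(*pose(flat(P,.07)@g)); env.line_to(*pose(flat(P)@g),v=.08)
env.set_gripper(0.0,80); o=env.observe(); print(o["gripper_width"],o["grasp_force"],o["contact_force"],o["clock"])
env.line_to(*pose(flat(P,.06)@g),v=.06)
o=env.observe(); print(o["gripper_width"],o["grasp_force"],o["contact_force"],o["clock"])
c=env.camera("wrist");cv2.imwrite("pics/w2.png",c["img"][...,::-1])
```

```text
[ 0.5273 -0.2591] 0.2 [0.0013 0.0021 0.0021]
0.10476328088548978 78.45824360847473 [-2.28569883  0.07224909  4.43376481] 6.3833
0.10221911592265745 77.7512776851654 [-0.15876215  0.50665099 -3.53291402] 7.5333
```

View pics/w2.png

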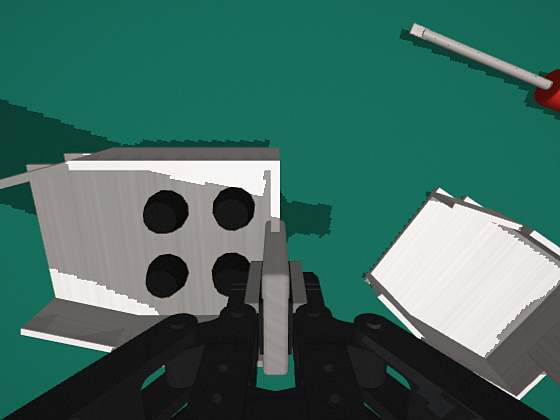

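Run:
```python
from h import *
g=G(.068,.070,0)
up=flat(PAN,.14)@T([.068,0,.07],R.from_euler("y",8,degrees=True))@T([-.068,0,-.07],R.identity())
env.line_to(*pose(up@g),v=.1)
a=(0,-.03)
env.line_to(*pose(pour(-8,*a,.17,-1.57)@g),v=.12)
print(env.observe()["clock"])
env.line_to(*pose(pour(-4,*a,.085,-1.57)@g),v=.08)
for t in range(4,25,4): env.line_to(*pose(pour(t,*a,.085,-1.57)@g),v=.06)
env.sleep(.4)
c=env.camera("top");cv2.imwrite("pics/t1.png",c["img"][...,::-1])
for t in range(30,43,6): env.line_to(*pose(pour(t,*a,.085,-1.57)@g),v=.08)
env.sleep(.5)
o=env.observe(); print(o["gripper_width"],o["grasp_force"],o["contact_force"],o["clock"],o["joint_pos"])
c2=env.camera("top");c3=env.camera("scene")
f=lambda im,y,x:cv2.resize(im[y:y+150,x:x+200,::-1],None,fx=2,fy=2)
cv2.imwrite("pics/t2.png",np.vstack([np.hstack([f(c["img"],180,110),f(c2["img"],180,110)]),np.hstack([f(c3["img"],200,260),f(c3["img"],120,200)])]))
```

```text
10.6667
0.10650048823600705 77.97125458717346 [-0.1487421  -0.5426561  -2.72075129] 17.1917 [-0.96896196  0.71165824  0.79332403  1.82897177  0.22465464  1.06159715
 -2.05907837]
```

View pics/t2.png

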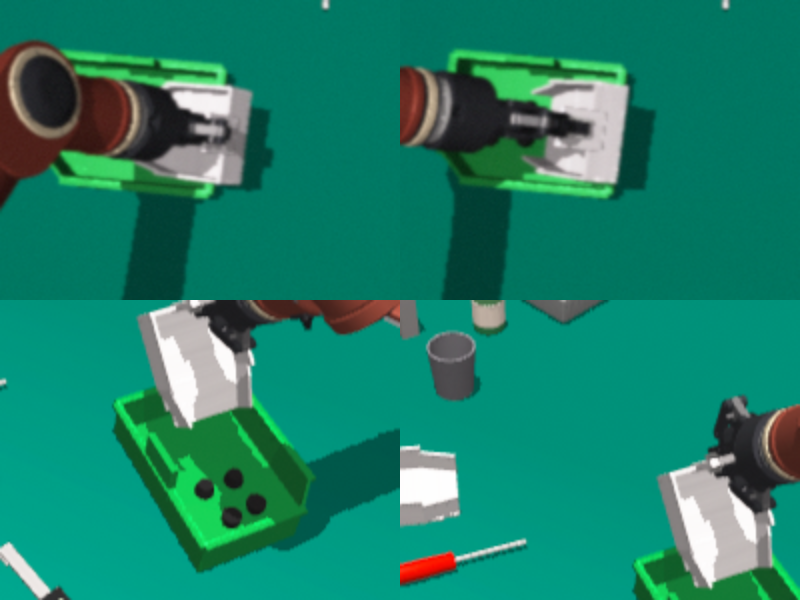

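All four feet lie in the tote (lower-left quadrant, around (230,495)) and the pan is empty. Next I stand the pan back on its old spot.

Run:
```python
from h import *
g=G(.068,.070,0)
env.line_to(*pose(pour(20,0,-.03,.15,-1.57)@g),v=.2)
env.line_to(*pose(flat(PAN,.13)@g),v=.2)
env.line_to(*pose(flat(PAN,.015)@g),v=.12)
f0=env.observe()["contact_force"][2]
for z in np.arange(.008,-.006,-.002):
    env.line_to(*pose(flat(PAN,z)@g),v=.03); env.sleep(.1); f=env.observe()["contact_force"][2]; print(round(z,4),round(f-f0,2))
    if f-f0>1.8: break
env.set_gripper(.9); env.sleep(.2)
p=env.observe()["tcp_pos"]; env.line_to(p+np.array([0,0,.1]),v=.12)
o=env.observe(); print(o["gripper_width"],o["contact_force"],o["clock"])
env.move_to(*pose(flat(TOTE,.16)@G(.078,.083,0)))
o=env.observe();c=env.camera("wrist");W=wristT(c,o)
cv2.imwrite("pics/w3.png",c["img"][...,::-1]);print(o["clock"])
P=flat(TOTE)
for n,l in(("lug",(.078,0,.095)),("gl",(.078,.03,.095)),("gr",(.078,-.03,.095)),("cutL",(-.08,.08,.06)),("cutT",(-.05,.11,.06)),("rimTL",(.08,.11,.06)),("rimR",(.08,-.11,.06)),("rimR-",(-.08,-.11,.06))):
    q=np.linalg.inv(W)@P@np.r_[l,1]; print(n,(c["cx"]-c["fx"]*q[0]/q[2]).round(1),(c["cy"]+c["fy"]*q[1]/q[2]).round(1))
t=env.camera("top")["img"]
cv2.imwrite("pics/w3c.png",np.hstack([c["img"][...,::-1],cv2.resize(t[180:285,290:370,::-1],(240,315)).copy() if 0 else cv2.copyMakeBorder(cv2.resize(t[180:285,290:370,::-1],(240,315)),0,105,0,0,cv2.BORDER_CONSTANT)]))
```

```text
0.008 -0.33
0.006 -0.4
0.004 -0.31
0.002 -0.93
0.0 1.11
-0.002 10.92
0.8997111867402315 [ 0.60885035  0.82227907 -0.09292002] 25.3167
26.75
lug 274.3 198.9
gl 274.1 162.4
gr 274.4 233.0
cutL 86.8 96.9
cutT 117.1 58.0
rimTL 276.3 57.4
rimR 276.9 293.7
rimR- 119.2 294.1
```

View pics/w3c.png

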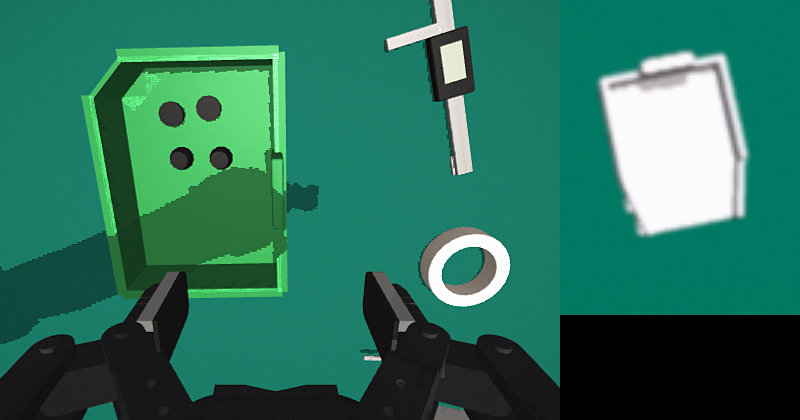

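The wrist view shows the tote with its cut corner at about (83,96)–(117,49), the lug top centre at about (278,193) and four feet on its floor. The pan stands upright and empty at its spot. I'll refit the tote, grasp the lug, lift and tilt.

Run:
```python
from h import *
o=env.observe();c=env.camera("wrist");W=wristT(c,o)
px=[(278,193,.095),(83,96,.06),(117,49,.06),(281,46,.06),(287,294,.06)]
wor=[onz(c,[[u,v]],z,W)[0] for u,v,z in px]
t,y,r=fit([(.078,0),(-.08,.08),(-.05,.11),(.08,.11),(.08,-.11)],wor); print(t.round(4),y.round(3),r.round(4))
P=np.r_[t,y]; open("h.py","a").write(f"TOTE=np.array({P.round(4).tolist()})\n")
g=G(.078,.083,0)
env.move_to(*pose(flat(P,.06)@g)); env.line_to(*pose(flat(P)@g),v=.08)
env.set_gripper(0.0,120); o=env.observe(); print(o["gripper_width"],o["grasp_force"],o["contact_force"],o["clock"])
env.line_to(*pose(flat(P,.10)@g),v=.06); env.line_to(*pose(flat(P,.20)@g),v=.1)
o=env.observe(); print(o["gripper_width"],o["grasp_force"],o["contact_force"],o["clock"])
L=(P[0]+.078*np.cos(y),P[1]+.078*np.sin(y),.283)
for a in range(5,36,5): env.line_to(*pose(tilted(a,.62,*L,y)@g),v=.05)
env.sleep(1)
o=env.observe(); print(o["gripper_width"],o["grasp_force"],o["contact_force"],o["clock"],o["joint_pos"].round(2))
c=env.camera("wrist")["img"];s=env.camera("scene")["img"]
cv2.imwrite("pics/e1.png",cv2.resize(np.hstack([c,s])[...,::-1],(800,300)))
cv2.imwrite("pics/e1w.png",c[...,::-1]);cv2.imwrite("pics/e1s.png",s[...,::-1])
```

```text
[0.494  0.1425] -0.083 [0.0011 0.0051 0.0045 0.004  0.0069]
0.0985275379618728 117.71003365516663 [-2.71082797 -0.64422577  4.2411763 ] 28.9167
0.09498504725085298 117.12625622749329 [-0.23839441 -0.48731278 -3.51225245] 31.8833
0.09397679912510658 117.32624173164368 [-0.40857364 -0.00874279 -4.22168258] 35.8 [-0.74  0.49  0.27  1.74  0.6   0.96 -0.94]
```

View pics/e1.png

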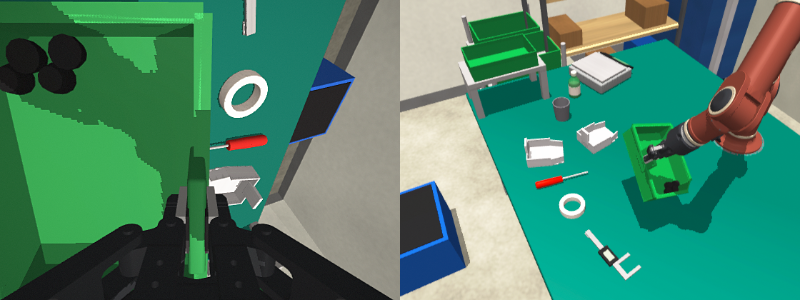

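The wrist view shows the four feet bunched at about (15–68, 52–80), near the cut corner. The scene view shows the tote tilted clear of the bench. I'll put numbers on the feet in the tote frame.

Run:
```python
from h import *
o=env.observe();c=env.camera("wrist");W=wristT(c,o)
tc=T(o["tcp_pos"],R.from_quat(o["tool_rot"]))
M=tc@np.linalg.inv(G(.078,.083,0)) # tote pose
print("tilt",np.degrees(np.arccos(M[2,2])).round(1),"low z",(M@[-.065,.095,0,1])[2].round(3))
p,d=ray(c,np.array([(34,73),(95,73),(82,108),(20,112),(2,110)]),W)
Mi=np.linalg.inv(M); p=Mi[:3,:3]@p+Mi[:3,3]; d=d@Mi[:3,:3].T
q=p+d*((.012-p[2])/d[:,2])[:,None]
print(q.round(3).tolist(),np.linalg.norm(q-[-.062,.092,.004],axis=1).round(3))
w=cv2.imread("pics/e1w.png")[0:200,0:260]; s=cv2.imread("pics/e1s.png")[160:300,300:500]
cv2.imwrite("pics/e2.png",np.hstack([cv2.resize(w,(400,308)),cv2.resize(s,(400,308))]))
```

```text
tilt 35.0 low z 0.121
[[-0.049, 0.093, 0.012], [-0.017, 0.093, 0.012], [-0.026, 0.075, 0.012], [-0.061, 0.073, 0.012], [-0.07, 0.074, 0.012]] [0.016 0.046 0.04  0.021 0.021]
```

View pics/e2.png

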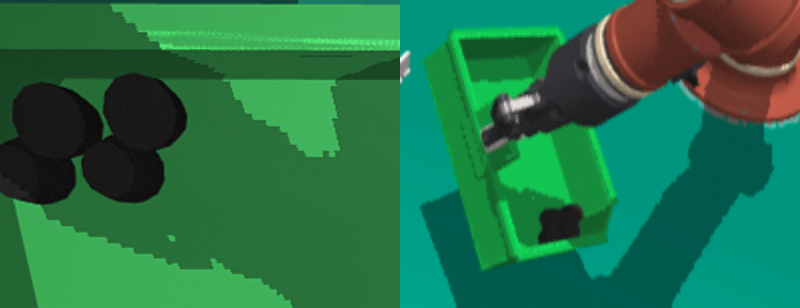

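The crop shows all four feet packed in the cut corner, within about 50 mm of it against a limit of 95 mm. The tilt is 35° and the low corner is 0.12 m up. Everything is still, so I'm handing in.

```bash
python3 -c "
from plant import env
print(env.finish_job())"
```

```text
the job is handed in; nothing more can be done
None
```

I handed the job in (no verdict was returned): by the last pictures all four feet are in the tote's cut-off corner, the tote is held still at 35° with its low corner about 0.12 m above the bench, and the empty pan stands upright and released where it started.

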